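Sort the loose stationery into its places and shut the pencil tin

TASK

Sort the small things lying on the desk into their places: the pen and the highlighter go into the pencil tin, whose lid you then shut; the two batteries go into the grey battery tray, each lying flat in a slot of its own; and the roll of tape goes over the post of the tape stand, down onto its base. Leave the dropper bottle standing where it is.

Things in the scene. Friction and masses are not known exactly. Their poses are not given: they have to be found in the camera images.
- pen: blue ballpoint pen, 145 long (along its y axis), 12 wide (x, clip side) and 9 high as it lies; loose, 8 g; origin: centre of its underside
- highlighter: pale green highlighter, thicker than the pen: 127 long (along its y axis), 17 wide (x), 15 high as it lies; loose, 14 g; origin: centre of its underside
- battery_a: AA-size battery with a red sleeve, lying: 50 long (along its y axis), 15 wide (x), 15 high; does not roll; loose, 23 g; origin: centre of its underside; interchangeable with battery_b
- battery_b: AA-size battery with a green sleeve, same size, axes and origin as battery_a and interchangeable with it
- tape_roll: roll of cream paper tape lying flat: outer diameter 50, hole through it 29, 18 high; loose, 40 g; origin: centre of its underside, z up through the hole
- pencil_tin: pale grey pencil tin, fixed, lid open at the start: 68 (x) by 169 long (y), inside 60 by 162, walls 2, rim 27 above the desk; a fixed layer of coloured pencils fills its bottom to 9 above the desk; pen and highlighter lie on them along y and fit under the lid side by side, not one on the other; origin: centre of its underside, +x away from the robot; lid hinged at the far side, x = +32, z = 28
- pencil_tin_lid (a joint): the tin's lid, in rad: 0 shut, 2.0 to 2.2 at the start (leaning back away from the robot, top edge about 85 above the desk; 2.2 is its stop); 66 from hinge to free edge, 170 long, light, with slight hinge friction: it stays where it stands, falls shut when pushed over far enough, and needs only a few newtons
- battery_tray: grey moulded battery tray, fixed to the desk: 84 (x) by 74 (y), 10 high, with two open slots that run along its y axis, their centre lines at x = -22 and x = +22; each slot is 66 long, 20 wide at its floor (3 above the desk) and 30 wide at the top, with sloping sides; a battery may lie either way round in it; origin: centre of its underside
- tape_stand: tape stand, fixed to the desk: round pale wooden base of 76 diameter and 8 height, with an upright steel post of 12 diameter in its middle whose top is 42 above the desk (post foot flares to 18 in its lowest 3); origin: centre of its underside
- dropper: brown glass dropper bottle with a black rubber bulb, standing behind the work: 34 diameter, 102 high; loose, to be left alone; origin: centre of its underside
Not all that is in view belongs to the job. Leave any orange look-alike of the battery_b alone. Of the things that look like the tape_stand, the larger one is meant.

How it is judged (in metres and radians):
At the end, for the whole second after the job is handed in: pen and highlighter inside the tin below its rim, lid under 0.07 rad; each battery level in a slot of its own (7 mm across, 11 mm along, 0.3 rad); tape roll flat on the stand's base round the post (centres within 11 mm, height within 4 mm); all at rest (x of pen in the frame of pencil_tin between -0.029 and 0.029 m and y of pen in the frame of pencil_tin between -0.03 and 0.03 m and z of pen in the frame of pencil_tin between 0 and 0.027 m and x of highlighter in the frame of pencil_tin between -0.029 and 0.029 m and y of highlighter in the frame of pencil_tin between -0.03 and 0.03 m and z of highlighter in the frame of pencil_tin between 0 and 0.027 m and value of joint pencil_tin_lid below 0.07 rad and y of battery_a in the frame of battery_tray between -0.011 and 0.011 m and z of battery_a in the frame of battery_tray between 0 and 0.012 m and angle between the y axis of each of battery_a, battery_b and the y axis of battery_tray, either way round below 0.3 rad and angle between battery_a's own y axis and vertical between 1.43 and 1.71 rad and y of battery_b in the frame of battery_tray between -0.011 and 0.011 m and z of battery_b in the frame of battery_tray between 0 and 0.012 m and angle between battery_b's own y axis and vertical between 1.43 and 1.71 rad and ((x of battery_a in the frame of battery_tray between 0.015 and 0.029 m and x of battery_b in the frame of battery_tray between -0.029 and -0.015 m) or (x of battery_a in the frame of battery_tray between -0.029 and -0.015 m and x of battery_b in the frame of battery_tray between 0.015 and 0.029 m)) and horizontal distance between tape_roll and tape_stand below 0.011 m and z of tape_roll in the frame of tape_stand between 0.004 and 0.012 m and angle between tape_roll's own z axis and vertical below 0.12 rad and linear speed of each of pen, highlighter, battery_a, battery_b, tape_roll below 0.02 m/s); the robot touches nothing.
It fails at once if the dropper bottle is knocked over or shoved more than 30 mm (angle between dropper's own z axis and vertical above 0.5 rad or distance of dropper from where it was at the start of the episode above 0.03 m).
It also fails if it takes over 144 s, if anything falls off the work surface, if the arm or the gripper's body presses on something with over 40 N, if the wrist force passes 120 N, or if a joint passes its speed limit or range.

ROBOT

A 7-joint arm with a two-finger parallel gripper is mounted at the origin on a cart in front of the work surface, level with it; the furniture and walls round the work are solid. World frame = base frame: x ahead of the robot, y to its left, z up, the work surface at z = 0. Lengths are in mm, angles in rad, forces in N, time in s.
With the tool pointing down it reaches from about 400 to 875 mm from the base axis. Payload 19.3 kg.
Tool frame: the origin (TCP) lies at the very end of the fingers, on their centre line; the grasp point (between the pads) lies 19 mm behind it; z points along the fingers, y is the line along which they close (so a half turn about z gives the same grasp; the last joint's range is limited). The gripper opens to 85 mm and grips with 20 to 120 N. Pads are 22 mm wide; open, the fingers measure 114 mm over their backs; the gripper's body (76 mm by 85 mm) begins 54 mm behind the grasp point. The pads swing forward as they close: fully open they stand 13 mm farther back than shut.
Start: joints at [-1.176, 0.521, -0.036, 1.599, 0.021, 1.021, -0.113], TCP at [280.169, 558.677, 231.291] pointing down, gripper open.
Joint ranges: [-2.91, 2.91], [-0.3, 2.13], [-1.5, 1.42], [0.17, 2.43], [-1.26, 4.41], [0.16, 1.93], [-2.52, 2.52]. Speed limits (rad/s): [1.89, 1.89, 2.39, 2.39, 3.01, 3.01, 3.01].

INTERFACE

Orientations are given as a unit quaternion [w, x, y, z].
In Python, from plant import arm, optics, regions_of, place_of gives the robot as it stands. The module is installed in compiled form; this text tells all that it offers.
- The arm moves only by the shell command python3 -m crank 'ROWS' [FORCE]. ROWS is a JSON object of lists of equal length, an entry for each row: "gripper": the gripper command: -1 is shut, 1 is fully open, values between are in proportion; "xyz": the shift along the tool's x, y, z each as a share of 0.5 m, from -1 to 1, a list of three; "turn": the turn, a rotation vector about the tool's x, y, z each as a share of 180 degrees, from -1 to 1, a list of three. A call has 1 to 10 rows; each row is the pose to reach, as a shift and turn from the pose commanded when the call began, along the tool's axes at that moment, turning the shorter way round; what a row does not reach only later rows make up. A row lasts 1/8 s, in which the tool goes at most 62.5 mm and 10.7 degrees, less where a joint would pass 70% of its speed; a pose out of reach is approached as far as the arm can. A call with a number of a shift or a turn outside -1 to 1 is refused whole. A call with a gripper value outside its range is refused whole. The fingers move at their own pace and stop on an object; FORCE is the grip in N (left out, the last holds). Time passes only in rows, so rows that repeat a pose let the fingers close. It gives the time, the measured TCP pose, the force, the opening and the grip force at its end, in the units of the state.
- arm.get_obs(): the state, without advancing time (a new reading comes with each control period).
- optics.snapshot(name): name is "scene" or "top" or "wrist"; returns a dict with "img" (420x560x3 uint8, blue, green, red), "camera_matrix" (3x3 intrinsics, pixels), "dist" ([k1, k2, p1, p2, k3] as OpenCV has them; the pictures are not rectified), "cam_to_world" (4x4, takes a point from camera to world coordinates). Camera axes: x right, y down, z forward; pixel columns grow to the right and rows downward; lengths in mm; the calibration is good to about 2 mm. A picture is of the moment at which its call begins. There is no depth.
- arm.job_done(): hands the job in; it is judged then, once.
Trained networks look in the newest picture that a camera, given by its name, has taken for a name from the list of things; names that differ only in an ending like _2 or _b are one class to them, and where a whole thing is asked for, a point or a joint stands for the part that bears it (a point fixed in the world has none). Each returns a list of dicts, best first, with "p" (0 to 1); they miss things now and then, are a little off and sometimes report something else, mostly with a low value. They report only what shows in the picture. A call takes as long as a camera call. They do not tell look-alikes from the thing itself.
- regions_of(camera, label): "region" (420x560 bool, what is visible of it) and "rect" ([left, top, right, bottom] in pixels, round what is visible of it).
- place_of(camera, label): "position" ([column, row] in pixels: a listed point, or the origin of a listed thing).
The state is a dict: "time_s": time; "joint_positions": joint angles; "qvel": joint speeds; "joint_efforts": joint torques, N m; "tool_pos": TCP position; "ee_rot": TCP orientation; "ft_force": force on the tool from outside, world axes, zero at the start; "moment": the same for the moment, N m; "grip_width": finger opening in mm; "grip_force": force on a finger pad.
Only numpy, scipy, OpenCV 4.12 (cv2) and the standard library are available. Lean on these libraries where they do the work, as an engineer would, in place of code of your own. Each camera call takes 0.05 s, during which the arm holds its last target. There are 200 camera calls.

## Working session

There is one attempt and no reset: what is moved stays moved. The work goes in short steps, Python scripts to look and compute and a shell command to move; the robot and the scene stay as the last step left them, time stands still between calls to the robot, and variables do not carry over. Pictures are saved under pics/ and viewed, at most 14 in all, crops included, and the job is handed in when it is done.

```bash
mkdir -p pics; cat > h.py <<'E'
import numpy as np, cv2
from plant import arm, optics, regions_of, place_of
from scipy.spatial.transform import Rotation as R
def snap(n,f=None):
    s=optics.snapshot(n)
    if f: cv2.imwrite('pics/'+f,s['img'])
    return s
def ray(s,px):
    p=cv2.undistortPoints(np.array([[px]],float),np.array(s['camera_matrix'],float),np.array(s['dist'],float))[0,0]
    T=np.array(s['cam_to_world']); return T[:3,3],T[:3,:3]@np.array([p[0],p[1],1.])
def at(s,px,z):
    o,d=ray(s,px); return o+d*(z-o[2])/d[2]
def tri(a,pa,b,pb):
    A=[];B=[]
    for s,p in((a,pa),(b,pb)):
        o,d=ray(s,p); d=d/np.linalg.norm(d); M=np.eye(3)-np.outer(d,d); A.append(M);B.append(M@o)
    return np.linalg.lstsq(np.vstack(A),np.hstack(B),rcond=None)[0]
def axis(s,reg,z):
    # footprint of mask on plane z: minAreaRect centre, long-axis angle, dims
    c=max(cv2.findContours(reg.astype(np.uint8),0,1)[0],key=cv2.contourArea)[:,0]
    w=np.array([at(s,p,z)[:2] for p in c],np.float32)
    (cx,cy),(a,b),t=cv2.minAreaRect(w)
    if a<b:a,b,t=b,a,t+90
    return np.round([cx,cy,a,b,(t+90)%180-90],1)
def st():
    o=arm.get_obs(); return o
def rel(target,yaw=None):
    """shares for tool-frame shift to world target (mm); yaw = world angle (deg) of closing line, tool down"""
    o=arm.get_obs(); r=R.from_quat(np.roll(o['ee_rot'],-1)); 
    d=r.inv().apply(np.array(target)-o['tool_pos'])/500
    out=[np.round(d,4).tolist()]
    if yaw is not None:
        best=None
        for k in(0,180):
            a=np.deg2rad(yaw+k); y=np.array([np.cos(a),np.sin(a),0]); z=np.array([0,0,-1.]); x=np.cross(y,z)
            v=(r.inv()*R.from_matrix(np.c_[x,y,z])).as_rotvec()/np.pi
            if best is None or np.linalg.norm(v)<np.linalg.norm(best): best=v
        out.append(np.round(best,4).tolist())
    return out
E
cat > look.py <<'E'
from h import *
o=st();print(o['time_s'],np.round(o['tool_pos']),np.round(o['ee_rot'],3),o['grip_width'])
S={n:snap(n,n+'0.png') for n in('top','scene')}
for n in S: print(n,np.round(S[n]['cam_to_world'],2).tolist())
for l in['pen','highlighter','battery_a','tape_roll','pencil_tin','pencil_tin_lid','battery_tray','tape_stand','dropper']:
    for n in S:
        for q in place_of(n,l)[:4]: print(l,n,'P',round(q['p'],2),np.round(q['position']),np.round(at(S[n],q['position'],0)[:2]))
        for q in regions_of(n,l)[:4]: print('   R',round(q['p'],2),np.round(q['rect']),axis(S[n],q['region'],5))
E
python3 look.py
```

```text
0.0 [280. 558. 231.] [-0.     0.23   0.973 -0.001] 85.01195633070635
top [[0.01, -1.0, 0.06, 494.96], [-1.0, -0.01, 0.01, -4.18], [-0.01, -0.06, -1.0, 1087.08], [0.0, 0.0, 0.0, 1.0]]
scene [[0.49, -0.39, 0.78, -285.83], [-0.87, -0.23, 0.43, -453.45], [0.02, -0.89, -0.46, 529.04], [0.0, 0.0, 0.0, 1.0]]
pen top P 0.59 [231. 280.] [423. 136.]
   R 0.62 [224. 254. 244. 303.] [430.1 136.2 119.8   8.3  18.8]
pen scene P 0.51 [194. 236.] [432. 145.]
pen scene P 0.38 [384. 305.] [ 407. -294.]
highlighter top P 0.63 [425. 291.] [ 404. -291.]
highlighter scene P 0.85 [382. 306.] [ 405. -292.]
   R 0.79 [368. 284. 400. 323.] [ 411.3 -289.3  141.2   20.6   -1.8]
battery_a top P 0.66 [292. 274.] [437.   0.]
battery_a top P 0.63 [168. 293.] [392. 275.]
battery_a top P 0.53 [187. 261.] [465. 234.]
battery_a top P 0.17 [229. 282.] [420. 140.]
   R 0.69 [178. 249. 198. 269.] [467.8 226.7  50.2  13.9  46.2]
   R 0.43 [153. 286. 181. 300.] [396.7 275.7  51.6  15.  -73.5]
battery_a scene P 0.61 [141. 230.] [394. 265.]
battery_a scene P 0.59 [173. 223.] [457. 223.]
battery_a scene P 0.45 [252. 254.] [436
[... 397 characters left out ...]
 0.98 [317. 274.] [ 436. -149.]
   R 0.82 [305. 262. 330. 283.] [ 440.2 -147.2   70.9   46.7   23.7]
pencil_tin top P 0.91 [285. 202.] [596.  18.]
pencil_tin top P 0.63 [426. 290.] [ 405. -292.]
   R 0.87 [244. 167. 325. 216.] [623.7  14.3 180.3 109.8 -88.2]
pencil_tin scene P 0.92 [280. 222.] [587.  14.]
   R 0.6 [246. 174. 329. 235.] [701.4  53.  343.4 187.1  21.4]Traceback (most recent call last):
  File "look.py", line 7, in <module>
    for q in place_of(n,l)[:4]: print(l,n,'P',round(q['p'],2),np.round(q['position']),np.round(at(S[n],q['position'],0)[:2]))
             ~~~~~~~~^^^^^
ValueError: it knows: battery, battery_tray, dropper, highlighter, pen, pencil_tin, tape_roll, tape_stand
```

```bash
python3 - <<'E'
from h import *
S={n:snap(n,n+'1.png') for n in('top','scene')}
for n in S: cv2.imwrite('pics/%s2x.png'%n,cv2.resize(S[n]['img'][130:330] if n=='top' else S[n]['img'][130:380],None,fx=1.42,fy=1.42,interpolation=2))
for l in['battery_tray','tape_stand','dropper']:
    for n in S:
        for q in place_of(n,l)[:4]: print(l,n,'P',round(q['p'],2),np.round(q['position']),np.round(at(S[n],q['position'],0)[:2]))
        for q in regions_of(n,l)[:4]: print('   R',round(q['p'],2),np.round(q['rect']),axis(S[n],q['region'],8))
# tape/highlighter/battery heights by two views
a=np.vstack([cv2.imread('pics/top2x.png'),cv2.imread('pics/scene2x.png')]);print(a.shape);cv2.imwrite('pics/both.png',a[:600])
E
```

```text
battery_tray top P 0.56 [422. 216.] [ 570. -284.]
battery_tray top P 0.55 [295. 273.] [440.  -5.]
   R 0.87 [403. 191. 438. 236.] [ 575.5 -275.1   85.2   79.7   11.9]
   R 0.91 [382. 242. 423. 271.] [ 569.5 -279.    98.9   73.3   12.3]
tape_stand top P 0.87 [225. 203.] [594. 151.]
tape_stand top P 0.67 [177. 214.] [569. 259.]
   R 0.82 [163. 198. 195. 225.] [571.8 256.7  71.1  71.    1.3]
   R 0.69 [211. 192. 235. 218.] [590.7 156.9  53.8  52.3  27.4]
tape_stand scene P 0.58 [191. 201.] [571. 262.]
tape_stand scene P 0.51 [230. 208.] [589. 155.]
   R 0.83 [179. 184. 208. 208.] [580.7 266.4 127.5  72.3  36.6]
   R 0.72 [220. 193. 242. 212.] [590.  159.2  83.3  50.8  31. ]
   R 0.51 [247. 172. 327. 236.] [695.5  56.  338.8 192.6  18.6]
dropper top P 0.66 [231. 159.] [693. 140.]
   R 0.5 [220. 150. 240. 168.] [693.2 141.5  41.4  34.6  45.6]
dropper scene P 0.78 [256. 196.] [682. 137.]
   R 0.68 [250. 159. 262. 200.] [777.7 197.7 278.   30.6  30.8]
   R 0.29 [368. 284. 399. 321.] [ 407.7 -290.6  139.6   19.    -1.5]
(639, 795, 3)
```

View pics/both.png

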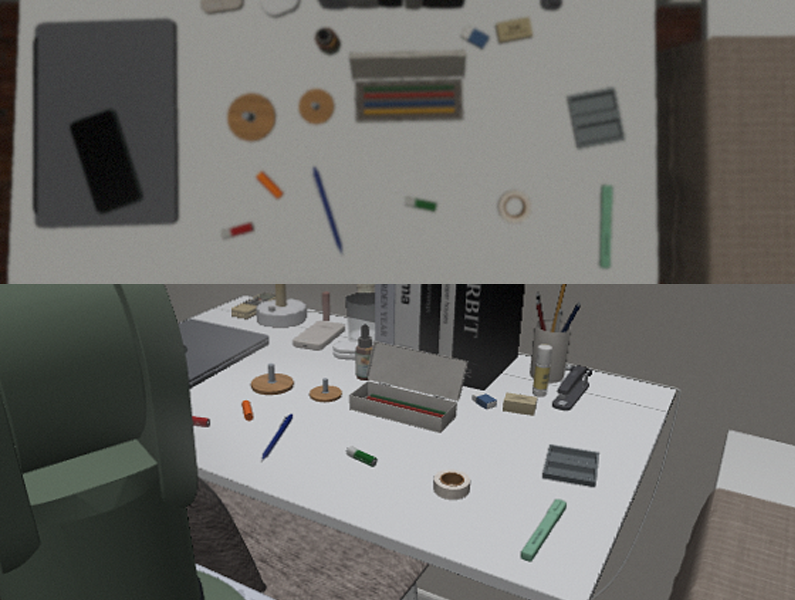

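The pictures show: the red battery at top-view pixel (167,293), the orange decoy at (188,259), the pen at (231,280), the green battery at (296,273), the tape at (361,274) and the highlighter at (425,290). The large stand is at (178,212), the tin at (285,202) and the tray at (420,213). I'll move in for a wrist view.

```bash
python3 - <<'E'
from h import *
print(rel([420,220,300],17),rel([397,276,150],17))
s=snap('wrist');o=st();r=R.from_quat(np.roll(o['ee_rot'],-1));T=s['cam_to_world'];print(np.round(r.inv().apply(T[:3,3]-o['tool_pos'])),np.round(r.inv().as_matrix()@T[:3,:3],2), s['camera_matrix'])
E
```

```text
[[-0.5536, -0.4801, -0.1374], [-0.0, 0.0, 0.2576]] [[-0.4623, -0.4006, 0.1626], [-0.0, 0.0, 0.2576]]
[  79.   -1. -142.] [[ 0.   -0.95 -0.31]
 [ 1.    0.   -0.  ]
 [ 0.   -0.31  0.95]] [[307.28573737   0.         276.4592908 ]
 [  0.         307.28573737 207.66855456]
 [  0.           0.           1.        ]]
```

```bash
python3 -m crank '{"gripper":[1,1,1,1,1,1,1,1,1],"xyz":[[-0.55,-0.48,-0.137],[-0.55,-0.48,-0.137],[-0.55,-0.48,-0.137],[-0.55,-0.48,-0.137],[-0.55,-0.48,-0.137],[-0.55,-0.48,-0.137],[-0.55,-0.48,-0.137],[-0.55,-0.48,-0.137],[-0.55,-0.48,-0.137]],"turn":[[0,0,0.2576],[0,0,0.2576],[0,0,0.2576],[0,0,0.2576],[0,0,0.2576],[0,0,0.2576],[0,0,0.2576],[0,0,0.2576],[0,0,0.2576]]}' 40
cat > w.py <<'E'
import sys
from h import *
# usage: w.py file label:z ...
s=snap('wrist',sys.argv[1]); o=st(); print(np.round(o['tool_pos'],1),o['time_s'])
for a in sys.argv[2:]:
    l,z=a.split(':');z=float(z)
    for q in place_of('wrist',l)[:3]: print(l,'P',round(q['p'],2),np.round(q['position']),np.round(at(s,q['position'],0)[:2]))
    for q in regions_of('wrist',l)[:3]: print('   R',round(q['p'],2),np.round(q['rect']),axis(s,q['region'],z))
E
python3 w.py w1.png battery:10 pen:5 tape_stand:8
```

```text
time_s: 2.98
tool_pos: [417.9, 221.9, 299.5]
ee_rot: [-0.0, 0.594, 0.804, -0.0]
ft_force: [-0.4, 0.5, -0.1]
grip_width: 85.3
grip_force: 0.0
[417.9 221.8 299.5] 3.025
battery P 0.8 [270. 122.] [391. 275.]
battery P 0.65 [307. 171.] [463. 226.]
battery P 0.61 [246. 298.] [436.  -9.]
   R 0.95 [265. 104. 276. 143.] [395.5 273.5  48.8  16.3 -72.7]
   R 0.79 [292. 161. 322. 184.] [465.2 226.2  49.3  16.9  44.7]
   R 0.48 [238. 286. 258. 314.] [439.5  -6.3  55.1  14.   78.6]
pen P 0.87 [264. 215.] [423. 142.]
   R 0.76 [222. 215. 311. 228.] [426.2 135.7 130.7  14.6  17.2]
tape_stand P 0.79 [384. 170.] [570. 260.]
tape_stand P 0.57 [367. 237.] [587. 154.]
   R 0.87 [352. 222. 390. 256.] [588.2 157.6  55.7  55.3 -68.4]
   R 0.73 [359. 145. 411. 198.] [568.8 258.   74.6  73.2 -65.2]
   R 0.59 [311. 267. 382. 381.] [626.1  -8.8 214.8 120.6 -88.1]
```

View pics/w1.png

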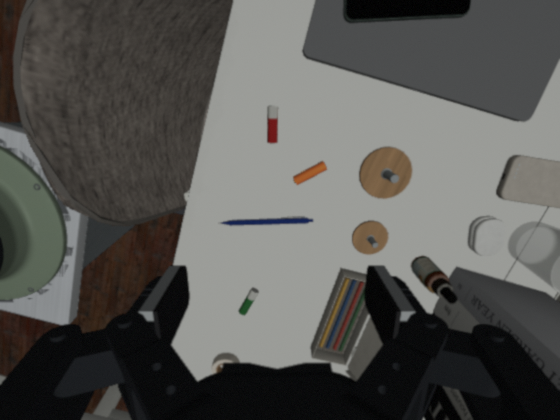

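The wrist view shows the red battery at (270,123), the orange decoy at (308,172), the pen at (265,221), the large stand at (385,172) and the tin at (345,320). This agrees with the top view. Next is the red battery.

```bash
python3 - <<'E'
from h import *
print(rel([395,274.5,80],17),rel([395,274.5,5],17))
E
```

```text
[[0.1159, -0.0132, 0.4394], [-0.0001, 0.0, 0.0001]] [[0.1159, -0.0131, 0.5894], [-0.0001, 0.0, 0.0001]]
```

```bash
python3 -m crank '{"gripper":[0,0,0,0,0,0],"xyz":[[0.116,-0.013,0.44],[0.116,-0.013,0.44],[0.116,-0.013,0.44],[0.116,-0.013,0.44],[0.116,-0.013,0.44],[0.116,-0.013,0.44]],"turn":[[0,0,0],[0,0,0],[0,0,0],[0,0,0],[0,0,0],[0,0,0]]}'; python3 w.py w2.png battery:10; python3 - <<'E'
from h import *
print(rel([395,274.5,5],17))
E
```

```text
time_s: 4.08
tool_pos: [396.0, 274.4, 81.1]
ee_rot: [0.0, 0.595, 0.804, 0.001]
ft_force: [0.3, 0.4, 0.7]
grip_width: 42.7
grip_force: 0.0
[396.2 274.5  81.5] 4.125
battery P 0.78 [273. 210.] [393. 277.]
   R 0.93 [313. 276. 371. 314.] [479.2 241.4  16.7   8.9 -44.9]
   R 0.7 [265. 186. 287. 250.] [395.5 274.6  51.2  14.1 -73.5]
[[0.0002, -0.0026, 0.1528], [0.0008, -0.0003, -0.0002]]
```

View pics/w2.png

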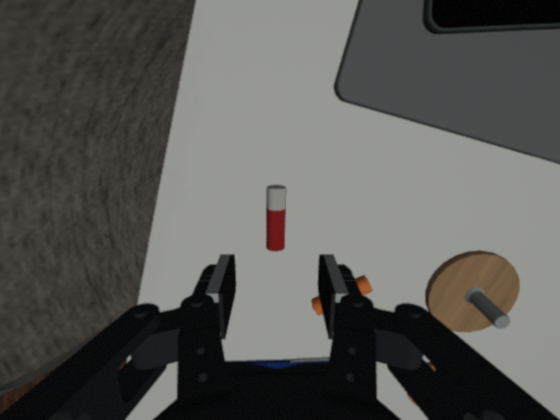

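The battery sits midway between the fingers at (276,218), so I'll descend and grip it.

```bash
python3 -m crank '{"gripper":[0,0,0,-1,-1,-1,-1,-1],"xyz":[[0,0,0.15],[0,0,0.15],[0,0,0.15],[0,0,0.15],[0,0,0.15],[0,0,0.15],[0,0,0.15],[0,0,0]],"turn":[[0,0,0],[0,0,0],[0,0,0],[0,0,0],[0,0,0],[0,0,0],[0,0,0],[0,0,0]]}' 40; python3 - <<'E'
from h import *
print(rel([540,-240,200],8),rel([440,-5,200],8),st()['grip_width'])
S=snap('top')
T=[q for q in regions_of('top','battery_tray')]
for q in T: print(q['p'],axis(S,q['region'],8))
E
```

```text
time_s: 5.22
tool_pos: [393.8, 273.2, 65.9]
ee_rot: [-0.001, 0.595, 0.804, -0.003]
ft_force: [2.2, 0.9, 0.8]
grip_width: 13.0
grip_force: 39.8
[[-1.0679, -0.0221, -0.2652], [-0.0017, 0.001, 0.05]] [[-0.5599, -0.0759, -0.2663], [-0.0017, 0.001, 0.05]] 13.000883980358335
0.84 [ 576.6 -276.6   84.9   76.5   11.5]
```

```bash
python3 -m crank '{"gripper":[-1,-1,-1,-1,-1,-1,-1,-1],"xyz":[[0,0,-0.25],[-0.6,-0.06,-0.25],[-0.6,-0.06,-0.25],[-0.6,-0.06,-0.25],[-0.6,-0.06,-0.25],[-0.6,-0.06,-0.25],[-0.6,-0.06,-0.25],[-0.6,-0.06,-0.25]],"turn":[[0,0,0],[0,0,0.031],[0,0,0.031],[0,0,0.031],[0,0,0.031],[0,0,0.031],[0,0,0.031],[0,0,0.031]]}'; python3 - <<'E'
from h import *
print(rel([560,-240,180],11.5))
E
```

```text
time_s: 6.32
tool_pos: [454.2, -20.9, 192.8]
ee_rot: [0.0, 0.633, 0.774, 0.001]
ft_force: [0.3, 0.9, 0.0]
grip_width: 13.0
grip_force: 39.8
[[-0.4714, 0.1208, 0.0256], [0.0003, -0.0001, -0.0005]]
```

```bash
python3 -m crank '{"gripper":[-1,-1,-1,-1,-1,-1,-1],"xyz":[[-0.47,0.12,0.026],[-0.47,0.12,0.026],[-0.47,0.12,0.026],[-0.47,0.12,0.026],[-0.47,0.12,0.026],[-0.47,0.12,0.026],[-0.47,0.12,0.026]],"turn":[[0,0,0],[0,0,0],[0,0,0],[0,0,0],[0,0,0],[0,0,0],[0,0,0]]}'; python3 w.py w3.png battery_tray:10 highlighter:8 tape_roll:18 battery:10
```

```text
time_s: 7.2
tool_pos: [559.8, -237.8, 179.5]
ee_rot: [-0.0, 0.632, 0.775, 0.0]
ft_force: [0.7, -0.0, 0.0]
grip_width: 13.0
grip_force: 39.8
[ 559.8 -238.   179.6] 7.25
battery_tray P 0.8 [286. 220.] [ 578. -276.]
   R 0.97 [241. 187. 323. 257.] [ 574.5 -276.8   84.6   75.5   11. ]
highlighter P 0.79 [134. 205.] [ 410. -292.]
   R 0.78 [ 73. 191. 188. 225.] [ 409.1 -292.4  126.8   19.3   -1.3]
tape_roll P 0.68 [169.  78.] [ 436. -155.]
   R 0.61 [137.  43. 195. 104.] [ 439.7 -153.    52.7   49.   -21.2]
battery P 0.83 [275. 259.] [ 577. -325.]
   R 0.87 [262. 219. 289. 316.] [ 580.1 -334.6  121.4   31.   -77.8]
   R 0.69 [137.  44. 195. 104.] [ 436.4 -152.1   52.4   49.7   11.4]
```

View pics/w3.png

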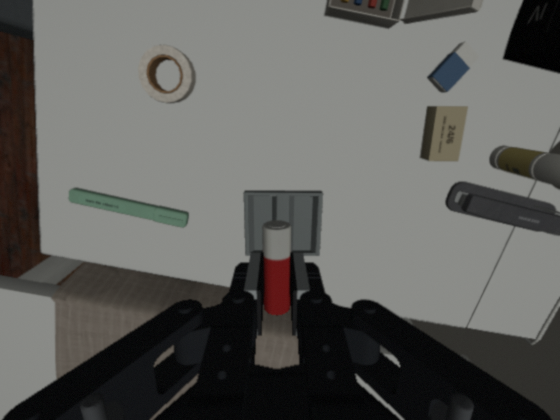

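The tray is at (282,222) in the picture, with its slots along the tool's x axis. The battery is upright in the grip at (277,268).

```bash
python3 - <<'E'
from h import *
S=snap('wrist');o=st()
q=regions_of('wrist','battery')[0]
print(axis(S,q['region'],o['tool_pos'][2]+9),o['tool_pos'])
c=np.array([574.8,-276.8]);a=np.deg2rad(11.0);u=np.array([np.cos(a),np.sin(a)])
for k in(22,-22):
  p=c+k*u; print(p,rel([*p,40],11.0),rel([*p,11],11.0))
E
```

```text
[ 559.3 -236.7   52.4   13.4  -77.7] [ 559.57271076 -239.6828169   179.33216716]
[ 596.39579804 -272.6022021 ] [[-0.0791, 0.0592, 0.2786], [-0.0, 0.0, 0.0023]] [[-0.0791, 0.0592, 0.3366], [-0.0, 0.0, 0.0023]]
[ 553.20420196 -280.9977979 ] [[-0.0784, -0.0288, 0.2786], [-0.0, 0.0, 0.0023]] [[-0.0784, -0.0288, 0.3366], [-0.0, 0.0, 0.0023]]
```

```bash
python3 -m crank '{"gripper":[-1,-1,-1,-1,-1,-1,-0.3,-0.3,-0.3,-0.3],"xyz":[[-0.082,0.059,0.1],[-0.082,0.059,0.2],[-0.082,0.059,0.28],[-0.082,0.059,0.335],[-0.082,0.059,0.336],[-0.082,0.059,0.336],[-0.082,0.059,0.336],[-0.082,0.059,0.336],[-0.082,0.059,0.2],[-0.082,0.059,0.1]],"turn":[[0,0,0.002],[0,0,0.002],[0,0,0.002],[0,0,0.002],[0,0,0.002],[0,0,0.002],[0,0,0.002],[0,0,0.002],[0,0,0.002],[0,0,0.002]]}'; python3 - <<'E'
from h import *
S=snap('wrist','w4.png')
for l,z in(('battery',12),('battery_tray',10)):
  for q in regions_of('wrist',l): print(q['p'],q['rect'],axis(S,q['region'],z))
print(rel([500,-240,150],90),rel([410,-292,80],88.7))
E
```

```text
time_s: 9.0
tool_pos: [596.5, -274.1, 131.0]
ee_rot: [-0.0, 0.636, 0.772, -0.0]
ft_force: [0.7, -0.4, 0.1]
grip_width: 29.7
grip_force: 0.0
0.58 [269.5, 171.6, 285.7, 226.4] [ 597.1 -274.3   52.    14.4  -78.4]
0.87 [204.4, 156.7, 296.1, 240.9] [ 574.9 -277.4   83.7   74.4   11.2]
[[0.1055, -0.179, -0.0358], [0.0006, 0.0017, -0.4386]] [[0.0384, -0.3762, 0.1035], [0.0007, 0.0017, -0.4313]]
```

View pics/w4.png

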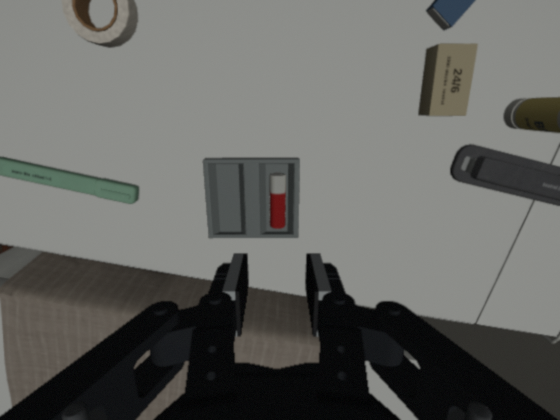

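The red battery lies in the far slot at (278,201). Next is the highlighter.

```bash
python3 -m crank '{"gripper":[0,0,0,0,0,0,0,0,0],"xyz":[[0.038,-0.376,0.05],[0.038,-0.376,0.10],[0.038,-0.376,0.10],[0.038,-0.376,0.10],[0.038,-0.376,0.10],[0.038,-0.376,0.10],[0.038,-0.376,0.10],[0.038,-0.376,0.10],[0.038,-0.376,0.10]],"turn":[[0,0,-0.1],[0,0,-0.2],[0,0,-0.3],[0,0,-0.4],[0,0,-0.431],[0,0,-0.431],[0,0,-0.431],[0,0,-0.431],[0,0,-0.431]]}'; python3 - <<'E'
from h import *
S=snap('wrist','w5.png')
for q in regions_of('wrist','highlighter'): print(q['p'],q['rect'],axis(S,q['region'],8))
print(rel([409.5,-292,9],88.7))
E
```

```text
time_s: 10.28
tool_pos: [408.2, -291.4, 79.0]
ee_rot: [-0.0, 0.014, 1.0, 0.0]
ft_force: [0.1, -0.6, 0.3]
grip_width: 42.7
grip_force: 0.0
0.74 [265.4, 133.4, 286.8, 296.6] [ 409.1 -292.3  128.9   16.1   -1.7]
[[-0.0023, -0.0013, 0.1402], [0.0001, -0.0001, -0.0013]]
```

```bash
python3 -m crank '{"gripper":[0,0,0,-1,-1,-1,-1,-1,-1,-1],"xyz":[[0,-0.002,0.14],[0,-0.002,0.14],[0,-0.002,0.14],[0,-0.002,0.14],[0,-0.002,0.14],[0,-0.002,0.14],[0,-0.002,0.14],[0,-0.002,0.14],[0,-0.002,0.0],[0,-0.002,-0.2]],"turn":[[0,0,0],[0,0,0],[0,0,0],[0,0,0],[0,0,0],[0,0,0],[0,0,0],[0,0,0],[0,0,0],[0,0,0]]}' 40; python3 - <<'E'
from h import *
print(rel([480,-80,200],0),rel([540,-40,200],0))
E
```

```text
time_s: 11.62
tool_pos: [408.2, -292.3, 136.7]
ee_rot: [0.0, 0.012, 1.0, 0.0]
ft_force: [0.0, -1.1, -0.2]
grip_width: 14.3
grip_force: 39.0
[[-0.1334, 0.4279, -0.1266], [0.0, -0.0, 0.4924]] [[-0.2515, 0.5108, -0.1266], [0.0, -0.0, 0.4924]]
```

```bash
python3 -m crank '{"gripper":[-1,-1,-1,-1,-1,-1,-1,-1,-1,-1],"xyz":[[0,0.1,-0.127],[-0.25,0.51,-0.127],[-0.25,0.51,-0.127],[-0.25,0.51,-0.127],[-0.25,0.51,-0.127],[-0.25,0.51,-0.127],[-0.25,0.51,-0.127],[-0.25,0.51,-0.127],[-0.25,0.51,-0.127],[-0.25,0.51,-0.127]],"turn":[[0,0,0.06],[0,0,0.12],[0,0,0.18],[0,0,0.24],[0,0,0.30],[0,0,0.36],[0,0,0.42],[0,0,0.48],[0,0,0.492],[0,0,0.492]]}' ; python3 - <<'E'
from h import *
S=snap('wrist','w6.png');o=st();print(o['tool_pos'])
for l,z in (('pencil_tin',27),('highlighter',o['tool_pos'][2]),('tape_stand',8),('battery',10)):
  for q in regions_of('wrist',l)[:3]: print(l,q['p'],q['rect'],axis(S,q['region'],z))
for q in place_of('wrist','pencil_tin')[:1]:print(at(S,q['position'],0))
E
```

```text
time_s: 12.88
tool_pos: [539.5, -40.3, 198.8]
ee_rot: [0.0, 0.706, 0.708, 0.001]
ft_force: [-0.6, 0.6, 0.8]
grip_width: 14.3
grip_force: 39.1
[539.52510978 -40.31098637 198.6484164 ]
pencil_tin 0.63 [299.8, 24.5, 438.4, 238.7] [629.9   5.2 210.2 126.3 -88.3]
highlighter 0.61 [263.2, 141.6, 292.4, 361.7] [540.3 -39.1 127.1  16.3  89.7]
highlighter 0.21 [362.1, 26.4, 442.6, 240.0] [595.2  23.9  95.3  28.1 -88.3]
tape_stand 0.92 [309.4, 3.0, 348.8, 12.9] [5.881e+02 1.303e+02 3.770e+01 1.000e+01 4.000e-01]
tape_stand 0.35 [360.9, 24.4, 440.1, 239.2] [669.5   4.2 222.9  65.7 -88.3]
battery 0.64 [173.0, 128.1, 194.4, 176.5] [440.   -8.4  50.3  15.4  78.2]
[600.77106351   8.6779164    0.        ]
```

View pics/w6.png

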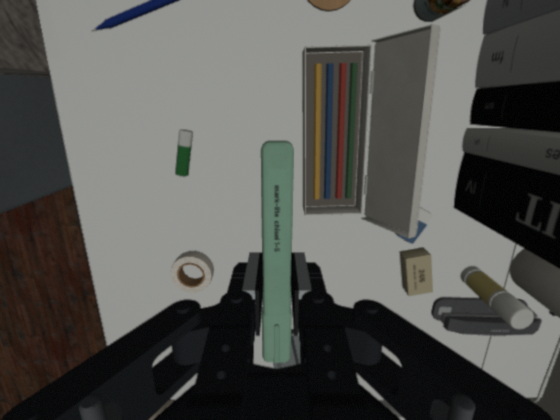

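The tin's rim corners are at about (305,48), (368,46), (362,211) and (304,213), with the lid leaning back on the right. The highlighter is centred in the grip.

```bash
python3 - <<'E'
from h import *
S=snap('wrist')
p=[at(S,q,27)[:2] for q in((305,48),(368,46),(362,211),(304,213))]
for v in p: print(np.round(v,1))
c=np.mean(p,0);y=(p[0]+p[1]-p[2]-p[3])/2;print(c,np.linalg.norm(y),np.degrees(np.arctan2(y[1],y[0]))-90, np.linalg.norm(p[0]-p[1]),np.linalg.norm(p[2]-p[3]))
T=snap('top')
q=regions_of('top','pencil_tin')[0];print(q['p'],axis(T,q['region'],27))
cv2.imwrite('pics/c.png',cv2.resize(np.hstack([T['img'][160:225,235:335],]),None,fx=8,fy=8,interpolation=2)[:520])
E
```

```text
[565.7  90.5]
[623.7  92.5]
[632.3 -67.7]
[569.8 -70.3]
[597.85787601  11.24679116] 160.63030625849638 2.2651842755945353 57.983423449905814 62.538139403219034
0.79 [6.192e+02 6.490e+01 1.071e+02 7.630e+01 6.000e-01]
```

View pics/c.png

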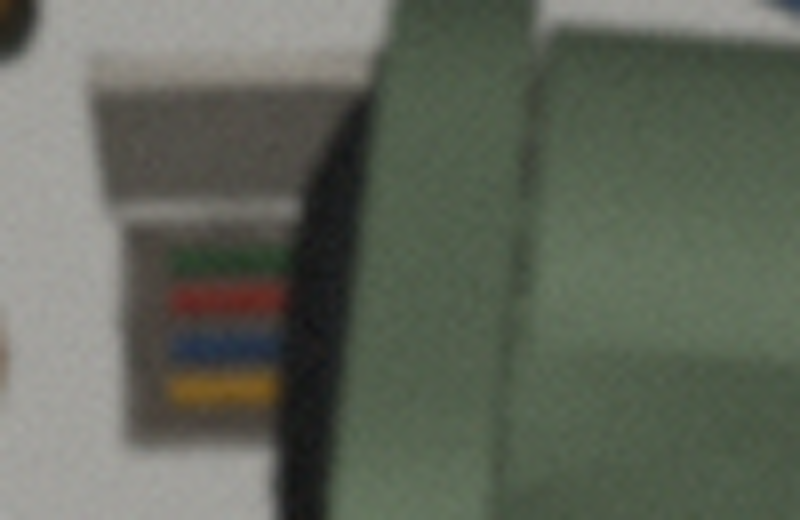

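The top picture's right part is blocked by the arm. The tin's left inner corner shows at about crop (130,230), which fits the wrist measurement: tin centre about (597.5,12.5), yaw 2.3°.

```bash
python3 - <<'E'
from h import *
print(rel([584.5,11.5,28],2.3))
E
```

```text
[[0.104, 0.0903, 0.3396], [-0.0, -0.0, -0.0122]]
```

```bash
python3 -m crank '{"gripper":[-1,-1,-1,-1,-1,-1,-0.34,-0.34,-0.34,-0.34],"xyz":[[0.104,0.09,0.0],[0.104,0.09,0.1],[0.104,0.09,0.2],[0.104,0.09,0.3],[0.104,0.09,0.337],[0.104,0.09,0.337],[0.104,0.09,0.337],[0.104,0.09,0.337],[0.104,0.09,0.2],[0.104,0.09,0.05]],"turn":[[0,0,-0.012],[0,0,-0.012],[0,0,-0.012],[0,0,-0.012],[0,0,-0.012],[0,0,-0.012],[0,0,-0.012],[0,0,-0.012],[0,0,-0.012],[0,0,-0.012]]}' ; python3 - <<'E'
from h import *
S=snap('wrist','w7.png');o=st()
for l,z in (('highlighter',20),('battery',10)):
  for q in regions_of('wrist',l)[:3]: print(l,q['p'],q['rect'],axis(S,q['region'],z))
print(rel([430,136,200],-72.8+0),rel([430,136,80],107.2))
E
```

```text
time_s: 14.58
tool_pos: [584.2, 11.5, 156.6]
ee_rot: [-0.0, 0.693, 0.721, -0.0]
ft_force: [0.7, -0.0, -0.4]
grip_width: 28.0
grip_force: 0.0
highlighter 0.78 [267.3, 127.3, 287.1, 256.7] [584.8  12.2 126.6  16.9 -87.9]
highlighter 0.39 [120.4, 179.3, 141.1, 230.8] [445.5  -4.6  51.5  15.2  79.2]
battery 0.77 [121.1, 178.6, 142.3, 230.7] [440.8  -7.8  52.9  14.6  79. ]
[[0.2606, -0.3019, -0.0848], [0.0017, -0.0016, 0.4168]] [[0.2605, -0.3035, 0.1552], [0.0017, -0.0016, 0.4168]]
```

View pics/w7.png

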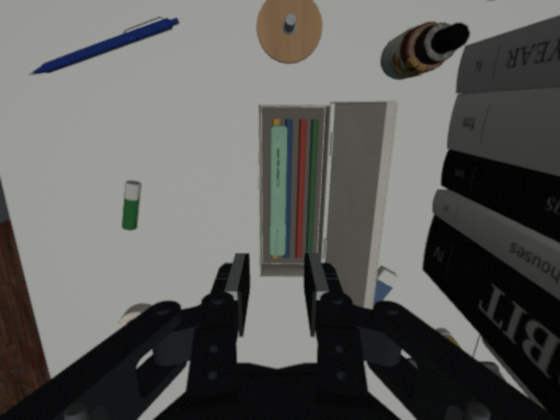

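The highlighter lies in the tin at (279,192). The tin's inner rim corners are at (261,107), (329,106), (323,264) and (261,265). Next is the pen.

```bash
python3 - <<'E'
from h import *
S=snap('wrist')
p=[at(S,q,27)[:2] for q in((261,107),(328,106),(323,264),(261,265))]
c=np.mean(p,0);y=(p[0]+p[1]-p[2]-p[3])/2;print(c,np.linalg.norm(y),np.degrees(np.arctan2(y[1],y[0]))-90, np.linalg.norm(p[0]-p[1]),np.linalg.norm(p[2]-p[3]))
E
python3 -m crank '{"gripper":[0,0,0,0,0,0,0,0,0],"xyz":[[0.26,-0.303,0.0],[0.26,-0.303,0.15],[0.26,-0.303,0.15],[0.26,-0.303,0.15],[0.26,-0.303,0.15],[0.26,-0.303,0.15],[0.26,-0.303,0.15],[0.26,-0.303,0.15],[0.26,-0.303,0.15]],"turn":[[0,0,0.06],[0,0,0.12],[0,0,0.18],[0,0,0.24],[0,0,0.30],[0,0,0.36],[0,0,0.417],[0,0,0.417],[0,0,0.417]]}'; python3 - <<'E'
from h import *
S=snap('wrist','w8.png')
for q in regions_of('wrist','pen'): print(q['p'],q['rect'],axis(S,q['region'],5))
E
```

```text
[602.76963931  16.88399717] 150.06490277945682 2.4092771096486416 56.87012592856219 61.97156170482601
time_s: 15.9
tool_pos: [427.7, 135.5, 79.1]
ee_rot: [0.0, 0.988, 0.152, -0.0]
ft_force: [-0.2, -0.2, 0.5]
grip_width: 42.4
grip_force: 0.0
0.73 [264.8, 122.7, 285.7, 300.1] [427.9 135.1 140.5  10.3  19.3]
0.32 [422.6, 237.8, 486.0, 280.0] [438.9 -10.9  59.4  15.   78.5]
```

View pics/w8.png

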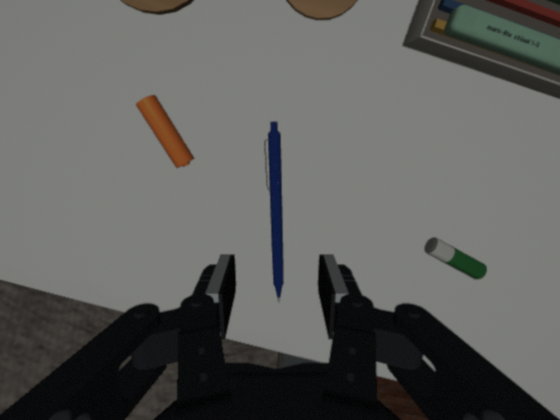

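The pen is at (276,212), centred between the fingers, so I'll grasp it.

```bash
python3 -m crank '{"gripper":[0,0,0,-1,-1,-1,-1,-1,-1,-1],"xyz":[[0,0,0.15],[0,0,0.152],[0,0,0.152],[0,0,0.152],[0,0,0.152],[0,0,0.152],[0,0,0.152],[0,0,0.152],[0,0,0.0],[0,0,-0.2]],"turn":[[0,0,0.006],[0,0,0.006],[0,0,0.006],[0,0,0.006],[0,0,0.006],[0,0,0.006],[0,0,0.006],[0,0,0.006],[0,0,0.006],[0,0,0.006]]}' 40; python3 - <<'E'
from h import *
print(rel([560,-30,170],2.3),rel([609,12.5,60],2.3))
E
```

```text
time_s: 17.25
tool_pos: [427.5, 135.2, 130.3]
ee_rot: [0.0, 0.99, 0.14, -0.0]
ft_force: [0.9, 0.7, 0.3]
grip_width: 7.5
grip_force: 39.0
[[0.163, 0.3909, -0.0795], [-0.0002, 0.0003, -0.4235]] [[0.2809, 0.3364, 0.1404], [-0.0002, 0.0003, -0.4235]]
```

```bash
python3 -m crank '{"gripper":[-1,-1,-1,-1,-1,-1,-1,-1,-1,-1],"xyz":[[0.0,0.0,-0.05],[0.281,0.336,-0.05],[0.281,0.336,-0.05],[0.281,0.336,-0.05],[0.281,0.336,-0.05],[0.281,0.336,-0.05],[0.281,0.336,-0.05],[0.281,0.336,0],[0.281,0.336,0],[0.281,0.336,0]],"turn":[[0,0,-0.06],[0,0,-0.12],[0,0,-0.18],[0,0,-0.24],[0,0,-0.30],[0,0,-0.36],[0,0,-0.42],[0,0,-0.4235],[0,0,-0.4235],[0,0,-0.4235]]}'; python3 - <<'E'
from h import *
S=snap('wrist','w9.png');o=st();print(o['tool_pos'])
for l,z in (('pen',o['tool_pos'][2]),('highlighter',20)):
  for q in regions_of('wrist',l)[:3]: print(l,q['p'],q['rect'],axis(S,q['region'],z))
print(rel([609,12.5,26],2.3))
E
```

```text
time_s: 18.5
tool_pos: [609.8, 13.1, 129.4]
ee_rot: [0.0, 0.693, 0.721, 0.0]
ft_force: [0.4, 0.1, 0.3]
grip_width: 7.3
grip_force: 39.0
[609.92432002  13.1325629  129.47543514]
pen 0.86 [261.8, 126.9, 292.4, 370.4] [609.6  14.1 137.   12.1 -87.6]
highlighter 0.85 [241.1, 129.1, 258.6, 266.9] [586.2  14.1 122.4  18.3 -88.7]
[[-0.0013, -0.002, 0.2064], [0.0003, 0.0, 0.0001]]
```

View pics/w9.png

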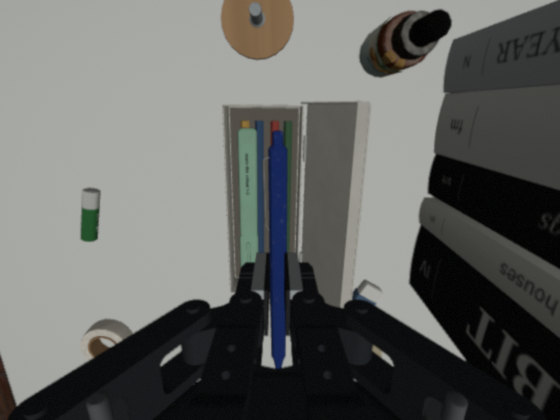

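The pen is held straight at (277,248). I'll check the tin's inner far edges, at (231,107) and (299,106), against the plan.

```bash
python3 - <<'E'
from h import *
S=snap('wrist')
a,b=at(S,(231,107.5),27),at(S,(299,106),27);print(a,b,at(S,(226,104.5),27),at(S,(237,288),27),at(S,(234,291),27))
print(rel([609,12.5,26],2.3))
E
```

```text
[572.70915335  90.37993887  27.        ] [624.13796097  93.60348814  27.        ] [568.93491965  92.39386386  27.        ] [577.5813404  -67.01483378  27.        ] [574.82296314 -70.32430944  27.        ]
[[-0.0013, -0.0018, 0.2061], [0.0003, 0.0, 0.0001]]
```

```bash
python3 -m crank '{"gripper":[-1,-1,-1,-1,-1,-0.45,-0.45,-0.45,-0.45,-0.45],"xyz":[[-0.003,-0.001,0.1],[-0.003,-0.001,0.2],[-0.003,-0.001,0.206],[-0.003,-0.001,0.206],[-0.003,-0.001,0.206],[-0.003,-0.001,0.206],[-0.003,-0.001,0.206],[-0.003,-0.001,0.206],[-0.003,-0.001,0.1],[-0.003,-0.001,-0.05]],"turn":[[0,0,0],[0,0,0],[0,0,0],[0,0,0],[0,0,0],[0,0,0],[0,0,0],[0,0,0],[0,0,0],[0,0,0]]}'; python3 - <<'E'
from h import *
S=snap('wrist','w10.png');o=st();print(o['tool_pos'])
for l,z in (('pen',14),('highlighter',20),('battery',10)):
  for q in regions_of('wrist',l)[:3]: print(l,q['p'],q['rect'],axis(S,q['region'],z))
print(rel([440,-7,80],-11))
E
```

```text
time_s: 19.95
tool_pos: [608.3, 11.5, 141.4]
ee_rot: [-0.001, 0.693, 0.721, -0.001]
ft_force: [1.7, 0.7, 1.0]
grip_width: 23.6
grip_force: 0.0
[611.8541461   11.14456134 149.99892253]
pen 0.74 [270.4, 118.1, 287.3, 266.8] [610.5  11.7 138.3   9.8 -87.2]
highlighter 0.91 [244.2, 127.7, 258.4, 261.1] [585.8  12.7 125.   16.1 -88.6]
battery 0.86 [89.9, 183.9, 110.4, 234.8] [441.4  -8.   53.8  16.9  79. ]
[[-0.0236, -0.3406, 0.1233], [0.0007, -0.0002, 0.0741]]
```

View pics/w10.png

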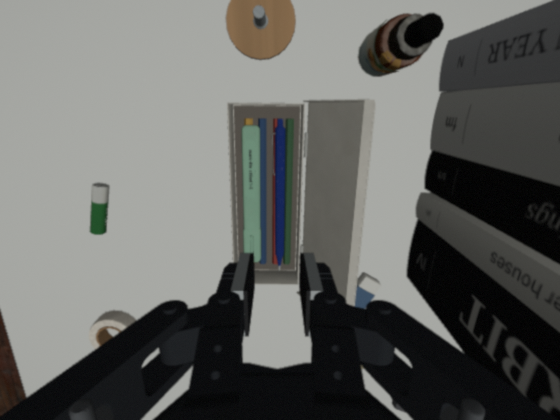

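The pen at (280,192) and the highlighter at (251,194) lie side by side in the tin. Next is the green battery at (100,209).

```bash
python3 -m crank '{"gripper":[0,0,0,0,0,0,0,0],"xyz":[[-0.024,-0.34,0],[-0.024,-0.34,0.12],[-0.024,-0.34,0.12],[-0.024,-0.34,0.12],[-0.024,-0.34,0.12],[-0.024,-0.34,0.12],[-0.024,-0.34,0.12],[-0.024,-0.34,0.12]],"turn":[[0,0,0.05],[0,0,0.074],[0,0,0.074],[0,0,0.074],[0,0,0.074],[0,0,0.074],[0,0,0.074],[0,0,0.074]]}'; python3 - <<'E'
from h import *
S=snap('wrist')
for q in regions_of('wrist','battery')[:3]: c=axis(S,q['region'],10);print(q['p'],q['rect'],c,rel([c[0],c[1],5],c[4]-90))
E
```

```text
time_s: 21.15
tool_pos: [440.0, -7.3, 80.9]
ee_rot: [0.0, 0.772, 0.636, 0.0]
ft_force: [0.6, 0.2, 0.9]
grip_width: 42.7
grip_force: 0.0
0.59 [266.3, 186.6, 286.1, 255.1] [440.1  -7.9  52.1  14.3  78.5] [[-0.0011, 0.0005, 0.1517], [0.0001, -0.0, 0.0028]]
```

```bash
python3 -m crank '{"gripper":[0,0,0,-1,-1,-1,-1,-1,-1,-1],"xyz":[[0,0,0.15],[0,0,0.15],[0,0,0.15],[0,0,0.15],[0,0,0.15],[0,0,0.15],[0,0,0.15],[0,0,0.0],[0,0,-0.1],[0,0,-0.1]],"turn":[[0,0,0],[0,0,0],[0,0,0],[0,0,0],[0,0,0],[0,0,0],[0,0,0],[0,0,0],[0,0,0],[0,0,0]]}' 40; python3 - <<'E'
from h import *
print(rel([553.2,-281.4,80],11))
S=snap('wrist');o=st();print(o['tool_pos'])
for q in regions_of('wrist','battery')[:1]:print(axis(S,q['region'],o['tool_pos'][2]+9))
E
```

```text
time_s: 22.5
tool_pos: [441.8, -6.9, 135.4]
ee_rot: [0.002, 0.772, 0.636, 0.004]
ft_force: [0.0, -0.3, -1.1]
grip_width: 12.9
grip_force: 39.5
[[-0.4969, 0.3224, 0.1115], [0.0026, -0.0006, -0.1221]]
[440.91718237  -6.7861573  133.38923501]
[443.1  -5.1  53.1  14.1  80. ]
```

```bash
python3 -m crank '{"gripper":[-1,-1,-1,-1,-1,-1,-1,-1,-1,-1],"xyz":[[-0.5,0.322,0],[-0.5,0.322,0],[-0.5,0.322,0],[-0.5,0.322,0.0],[-0.5,0.322,0.1],[-0.5,0.322,0.1],[-0.5,0.322,0.1],[-0.5,0.322,0.1],[-0.5,0.322,0.1],[-0.5,0.322,0.1]],"turn":[[0,0,-0.05],[0,0,-0.1],[0,0,-0.122],[0,0,-0.122],[0,0,-0.122],[0,0,-0.122],[0,0,-0.122],[0,0,-0.122],[0,0,-0.122],[0,0,-0.122]]}'; python3 - <<'E'
from h import *
S=snap('wrist')
for q in regions_of('wrist','battery')[:3]:print(axis(S,q['region'],st()['tool_pos'][2]+9))
print(rel([553.2,-282.7,11],11))
E
```

```text
time_s: 23.85
tool_pos: [550.4, -282.9, 81.5]
ee_rot: [0.0, 0.636, 0.772, 0.0]
ft_force: [0.6, 0.2, -0.7]
grip_width: 12.9
grip_force: 39.5
[ 550.3 -280.6   51.5   13.2  -78.3]
[ 574.1 -249.    33.2    9.7  -78.9]
[[-0.0001, 0.0059, 0.1404], [0.0002, 0.0001, -0.0001]]
```

```bash
python3 -m crank '{"gripper":[-1,-1,-1,-1,-1,-0.3,-0.3,-0.3,-0.3,-0.3],"xyz":[[0,0.006,0.05],[0,0.006,0.13],[0,0.006,0.14],[0,0.006,0.14],[0,0.006,0.14],[0,0.006,0.14],[0,0.006,0.14],[0,0.006,0.1],[0,0.006,-0.05],[0,0.006,-0.1]],"turn":[[0,0,0],[0,0,0],[0,0,0],[0,0,0],[0,0,0],[0,0,0],[0,0,0],[0,0,0],[0,0,0],[0,0,0]]}'; python3 - <<'E'
from h import *
S=snap('wrist','w11.png')
c=np.array([575,-277.1]);a=np.deg2rad(11);M=np.array([[np.cos(a),np.sin(a)],[-np.sin(a),np.cos(a)]])
for l,z in(('battery',12),('battery_tray',10),('tape_roll',18)):
  for q in regions_of('wrist',l)[:3]: x=axis(S,q['region'],z);print(l,q['p'],q['rect'],x,M@(x[:2]-c))
print(rel([440,-152.5,80],11),rel([440,-152.5,80],45))
E
```

```text
time_s: 25.2
tool_pos: [553.6, -283.4, 134.8]
ee_rot: [0.001, 0.636, 0.771, 0.0]
ft_force: [0.5, -0.4, -0.6]
grip_width: 30.0
grip_force: 0.0
battery 0.81 [266.4, 170.6, 284.3, 229.1] [ 553.6 -283.7   51.7   14.9  -78.3] [-22.2661611   -2.39542691]
battery 0.67 [317.9, 169.9, 333.1, 223.7] [ 597.2 -274.3   51.6   14.4  -78.9] [22.32638866 -1.48740358]
battery_tray 0.75 [253.3, 151.8, 347.3, 235.5] [ 575.2 -277.1   84.9   75.3   11.7] [ 0.19632544 -0.0381618 ]
tape_roll 0.61 [122.3, 0.6, 194.1, 46.6] [ 441.7 -163.7   52.1   29.9   10.6] [-109.21316348  136.75136169]
[[0.2993, -0.1731, 0.104], [0.0006, 0.0003, -0.0001]] [[0.2993, -0.1731, 0.104], [0.0005, 0.0004, -0.189]]
```

View pics/w11.png

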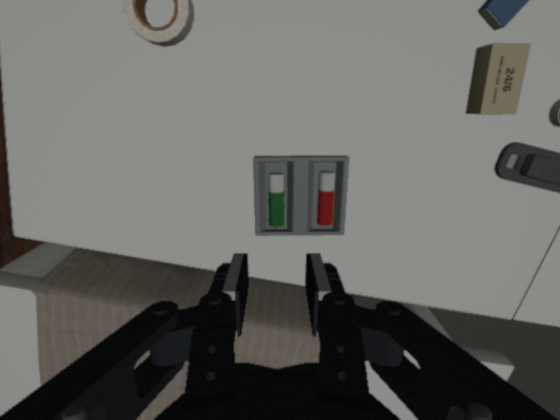

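Both batteries lie in their slots, green at (277,200) and red at (327,200). The tape roll is next.

```bash
python3 -m crank '{"gripper":[0.7,0.7,0.7,0.7,0.7,0.7,0.7,0.7],"xyz":[[0.3,-0.173,0],[0.3,-0.173,0.05],[0.3,-0.173,0.1],[0.3,-0.173,0.1],[0.3,-0.173,0.1],[0.3,-0.173,0.1],[0.3,-0.173,0.1],[0.3,-0.173,0.1]],"turn":[[0,0,0],[0,0,0],[0,0,0],[0,0,0],[0,0,0],[0,0,0],[0,0,0],[0,0,0]]}'; python3 - <<'E'
from h import *
S=snap('wrist');print(st()['tool_pos'])
for q in regions_of('wrist','tape_roll')[:3]:
  print(q['p'],q['rect'],axis(S,q['region'],9))
  u=np.argwhere(q['region'])[:,::-1]; c=axis(S,q['region'],18)
  m=q['region'].astype(np.uint8); cs,_=cv2.findContours(m,cv2.RETR_CCOMP,1)
  for k in cs:
    if len(k)>20: (e,d,_)=cv2.fitEllipse(k);print('ell',e,d,at(S,e,18),at(S,e,0))
for q in place_of('wrist','tape_roll')[:1]:print(at(S,q['position'],0))
E
```

```text
time_s: 26.4
tool_pos: [439.7, -152.4, 80.9]
ee_rot: [0.0, 0.636, 0.771, 0.0]
ft_force: [-0.6, 0.1, 0.8]
grip_width: 72.7
grip_force: 0.0
[ 439.70936265 -152.27536046   80.88300204]
0.8 [238.6, 184.3, 310.7, 253.9] [ 437.3 -153.3   54.    50.3  -63.7]
ell (272.8714904785156, 217.90496826171875) (67.32356262207031, 68.08161926269531) [ 436.84130334 -148.92034232   18.        ] [ 437.87310323 -155.41646332    0.        ]
ell (272.7809143066406, 216.65333557128906) (28.808128356933594, 37.59758377075195) [ 436.60075018 -148.00447106   18.        ] [ 437.61144828 -154.42025004    0.        ]
0.42 [549.1, 105.5, 560.0, 147.2] [615.4 -49.1  24.6   4.9 -70.5]
ell (556.107666015625, 126.91050720214844) (6.04176139831543, 36.09263610839844) [607.42900267 -50.97644267  18.        ] [623.42508996 -48.88073279   0.        ]
[ 438.18816185 -152.84540977    0.        ]
```

```bash
python3 -m crank '{"gripper":[0.7,0.7,0.7,-1,-1,-1,-1,-1,-1,-1],"xyz":[[0.002,-0.004,0.145],[0.002,-0.004,0.15],[0.002,-0.004,0.15],[0.002,-0.004,0.15],[0.002,-0.004,0.15],[0.002,-0.004,0.15],[0.002,-0.004,0.15],[0.002,-0.004,0.0],[0.002,-0.004,-0.1],[0.002,-0.004,-0.1]],"turn":[[0,0,0],[0,0,0],[0,0,0],[0,0,0],[0,0,0],[0,0,0],[0,0,0],[0,0,0],[0,0,0],[0,0,0]]}' 40; python3 - <<'E'
from h import *
S=snap('wrist');o=st();print(o['tool_pos'],o['grip_width'])
for q in regions_of('wrist','tape_roll')[:1]:
  m=q['region'].astype(np.uint8); cs,_=cv2.findContours(m,cv2.RETR_CCOMP,1)
  for k in cs:
    if len(k)>20: (e,d,_)=cv2.fitEllipse(k);print('ell',e,d,at(S,e,o['tool_pos'][2]+13))
print(rel([480,60,180],11),rel([569,225,180],11),rel([569,225,180],17),rel([569,225,180],60))
E
```

```text
time_s: 27.8
tool_pos: [439.7, -152.0, 135.8]
ee_rot: [0.004, 0.636, 0.771, 0.002]
ft_force: [-0.6, -0.1, -0.5]
grip_width: 47.8
grip_force: 41.3
[ 438.77114133 -151.49635213  133.65903295] 47.85691466780999
ell (276.30609130859375, 268.0916748046875) (98.82624816894531, 100.27098083496094) [ 438.95180575 -146.80075367  146.65903295]
ell (276.4621887207031, 266.02520751953125) (32.50367736816406, 48.64303207397461) [ 438.81093409 -145.68777351  146.65903295]
[[0.3987, 0.1633, -0.0955], [0.0009, 0.0002, -0.0]] [[0.6887, 0.401, -0.095], [0.0009, 0.0002, -0.0]] [[0.6887, 0.401, -0.095], [0.0009, 0.0003, -0.0334]] [[0.6887, 0.401, -0.095], [0.0008, 0.0006, -0.2723]]
```

```bash
python3 -m crank '{"gripper":[-1,-1,-1,-1,-1,-1,-1,-1,-1,-1],"xyz":[[0,0,-0.1],[0.66,0.385,-0.1],[0.66,0.385,-0.1],[0.66,0.385,-0.1],[0.66,0.385,-0.1],[0.66,0.385,-0.1],[0.66,0.385,-0.1],[0.66,0.385,-0.1],[0.66,0.385,-0.1],[0.66,0.385,-0.1]],"turn":[[0,0,0],[0,0,0],[0,0,0],[0,0,0],[0,0,0],[0,0,0],[0,0,0],[0,0,0],[0,0,0],[0,0,0]]}'; python3 - <<'E'
from h import *
S=snap('wrist','w12.png');o=st();print(o['tool_pos'],o['grip_width'])
for q in regions_of('wrist','tape_stand')[:3]: print(q['p'],q['rect'],axis(S,q['region'],8))
for q in place_of('wrist','tape_stand')[:3]:print(q['p'],at(S,q['position'],0))
E
```

```text
time_s: 29.15
tool_pos: [563.3, 207.5, 180.4]
ee_rot: [-0.0, 0.637, 0.771, -0.001]
ft_force: [-0.3, -0.2, -0.3]
grip_width: 48.0
grip_force: 41.7
[563.48777146 207.59081138 180.69087586] 48.149363002915386
0.98 [256.9, 97.7, 332.6, 177.3] [571.6 258.2  74.2  74.1 -13.3]
0.7 [273.3, 209.2, 318.9, 256.0] [593.7 175.9  50.1  19.  -13.9]
0.72 [570.60839558 258.99881584   0.        ]
0.66 [589.82502818 150.71859467   0.        ]
```

View pics/w12.png

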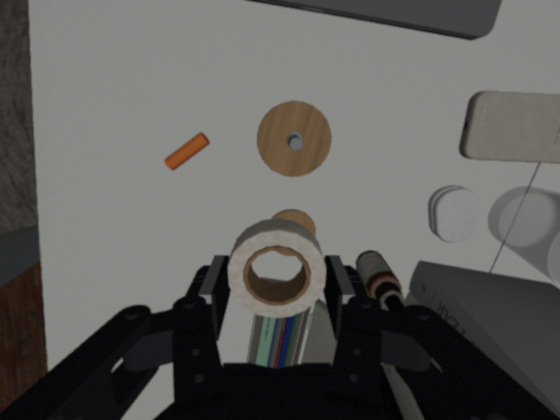

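The large stand is at (294,138) with its post top at (296,143). The tape is held flat at (277,268). I'll fit the tape's offset in the hand by projecting its circles.

```bash
python3 - <<'E'
from h import *
from scipy.optimize import least_squares
S=snap('wrist');o=st();p0=np.array(o['tool_pos']);r=R.from_quat(np.roll(o['ee_rot'],-1))
q=max(regions_of('wrist','tape_roll'),key=lambda q:q['p']);print(q['p'],q['rect'])
T=np.linalg.inv(S['cam_to_world']);K=np.array(S['camera_matrix']);D=np.array(S['dist'])
t=np.linspace(0,2*np.pi,200)
def rect(v):
    P=[]
    for z in(v[2],v[2]-18):
        P+= [p0+r.apply([v[0]+25*np.cos(a),v[1]+25*np.sin(a),-z]) for a in t]
    P=np.array(P);pc=(T[:3,:3]@P.T).T+T[:3,3]
    u=cv2.projectPoints(pc,np.zeros(3),np.zeros(3),K,D)[0][:,0]
    return np.r_[u.min(0),u.max(0)]
f=least_squares(lambda v:rect(v)-np.array(q['rect']),[0,0,13]);print(f.x,f.cost)
print(rect([0,0,13]),rect([4,0,13]))
c=r.apply([f.x[0],f.x[1],0]);print(c)
print(rel([571.2-c[0],258.5-c[1],70],11))
E
```

```text
0.82 [227.5, 219.4, 326.8, 320.0]
[-3.38920299  0.66065675  6.56053169] 0.012522923417893917
[223.65025055 217.63726031 327.95600398 322.69552117] [223.19974941 210.19990706 328.41621301 316.08396213]
[ 1.28988203e+00 -3.20302492e+00  7.74495376e-05]
[[0.1022, 0.0324, 0.222], [0.0001, -0.0, -0.0005]]
```

```bash
python3 -m crank '{"gripper":[-1,-1,-1,-1,-1,-1],"xyz":[[0.096,0.034,0],[0.096,0.034,0.1],[0.096,0.034,0.222],[0.096,0.034,0.222],[0.096,0.034,0.222],[0.096,0.034,0.222]],"turn":[[0,0,0],[0,0,0],[0,0,0],[0,0,0],[0,0,0],[0,0,0]]}'; python3 - <<'E'
from h import *
S=snap('wrist','w13.png');o=st();print(o['tool_pos'],rel([571.2,258.5,14],11))
E
```

```text
time_s: 30.15
tool_pos: [572.5, 259.9, 72.5]
ee_rot: [0.001, 0.636, 0.771, 0.002]
ft_force: [-0.6, -0.3, 0.1]
grip_width: 47.9
grip_force: 41.9
[572.2685812  259.95987627  72.16313298] [[-0.0026, -0.003, 0.1163], [0.001, -0.0004, -0.0002]]
```

View pics/w13.png

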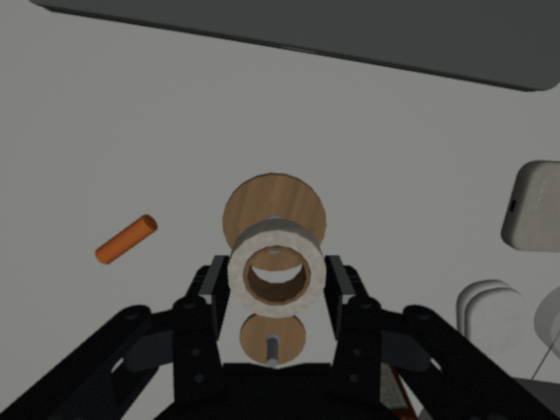

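The tape is at (277,268) with the stand's base around (274,221) and the post visible behind the ring. I'll check the alignment numerically.

```bash
python3 - <<'E'
from h import *
S=snap('wrist');o=st();print(o['tool_pos'])
print(at(S,(274.5,222),8))
for q in place_of('wrist','tape_stand')[:3]:print(q['p'],q['position'],at(S,q['position'],0))
for q in regions_of('wrist','tape_stand')[:3]: print(q['p'],q['rect'],axis(S,q['region'],8))
c=at(S,(274.5,222),8);print(rel([*c[:2],14],11))
E
```

```text
[572.0437029  259.90747811  71.78994119]
[571.32357415 260.20805767   8.        ]
0.91 [273.2, 221.4] [5.70828239e+02 2.57510652e+02 2.84217094e-14]
0.84 [273.3, 336.8] [590.74015146 154.12390449   0.        ]
0.88 [223.5, 172.8, 328.2, 272.4] [568.6 268.9  74.9  53.7  14.5]
0.63 [241.3, 314.2, 310.8, 366.7] [589.8 156.5  53.9  52.6   9.1]
[[0.001, -0.0006, 0.1139], [0.0005, -0.0002, -0.0002]]
```

```bash
python3 -m crank '{"gripper":[-1,-1,-1,-1,-1,-1,0.6,0.6,0.6,0.6],"xyz":[[-0.0015,-0.002,0.03],[-0.0015,-0.002,0.06],[-0.0015,-0.002,0.09],[-0.0015,-0.002,0.112],[-0.0015,-0.002,0.112],[-0.0015,-0.002,0.112],[-0.0015,-0.002,0.112],[-0.0015,-0.002,0.112],[-0.0015,-0.002,0.112],[-0.0015,-0.002,0.1]],"turn":[[0,0,0],[0,0,0],[0,0,0],[0,0,0],[0,0,0],[0,0,0],[0,0,0],[0,0,0],[0,0,0],[0,0,0]]}'
```

```text
time_s: 31.6
tool_pos: [570.1, 258.4, 19.7]
ee_rot: [-0.0, 0.636, 0.771, -0.0]
ft_force: [-0.1, -0.1, -0.5]
grip_width: 68.3
grip_force: 0.0
```

```bash
python3 -m crank '{"gripper":[0.6,0.6,0.6,0.6],"xyz":[[0,0,-0.1],[0,0,-0.2],[0,0,-0.25],[0,0,-0.25]],"turn":[[0,0,0],[0,0,0],[0,0,0],[0,0,0]]}'; python3 - <<'E'
from h import *
S=snap('wrist','w14.png');o=st();print(o['tool_pos'])
for l,z in(('tape_roll',26),('tape_stand',8)):
  for q in regions_of('wrist',l)[:3]: print(l,q['p'],q['rect'],axis(S,q['region'],z))
for q in place_of('wrist','tape_roll')[:2]:print(q['p'],at(S,q['position'],8))
print(rel([480,150,150],2),rel([540,60,150],2))
E
```

```text
time_s: 32.1
tool_pos: [571.2, 259.0, 147.2]
ee_rot: [0.001, 0.636, 0.771, 0.002]
ft_force: [0.1, 0.1, -0.9]
grip_width: 68.6
grip_force: 0.0
[570.56923678 258.76717811 145.69640487]
tape_roll 0.64 [248.2, 171.3, 302.5, 224.4] [570.4 260.3  51.2  48.5 -79. ]
tape_stand 0.86 [248.2, 264.9, 301.3, 310.4] [589.4 159.3  57.   54.1 -79.1]
tape_stand 0.67 [236.2, 155.1, 318.0, 233.1] [571.7 258.5  75.1  74.4 -36.7]
0.97 [574.14454211 260.42799026   8.        ]
[[-0.1786, -0.2176, -0.0118], [-0.0004, 0.0002, 0.0498]] [[-0.3781, -0.1341, -0.0119], [-0.0004, 0.0002, 0.0498]]
```

View pics/w14.png

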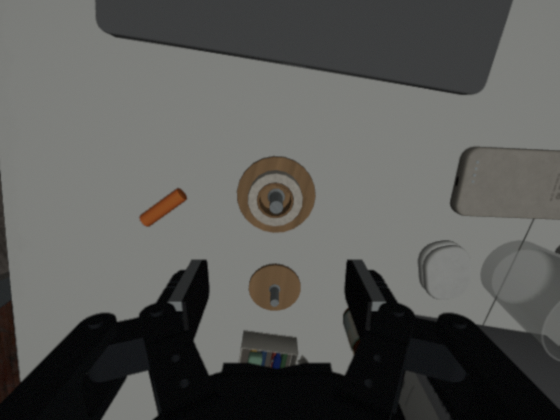

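The tape sits round the post, flat on the base at (275,198). That was picture 15, one over the limit of 14, so I won't view any more. I'll work out the lid edge and the book fronts numerically.

```bash
python3 - <<'E'
from h import *
S=snap('top')
print([np.round(at(S,(250,167+d),85),1) for d in(0,1)])
img=cv2.imread('pics/top1.png').astype(int)
for c in(250,265,280,295,310): print(c,[(r,img[r,c].sum()//3) for r in range(128,172,2)])
for c in(250,280,310): print([np.round(at(S,(c,r),0)[0]) for r in(130,133,136,140)])
o=st();print(np.round(o['joint_positions'],2),rel([560,35,180],90),rel([700,35,180],90))
E
```

```text
[array([660.7,  89.5,  85. ]), array([658.6,  89.4,  85. ])]
250 [(128, np.int64(52)), (130, np.int64(49)), (132, np.int64(53)), (134, np.int64(59)), (136, np.int64(120)), (138, np.int64(143)), (140, np.int64(142)), (142, np.int64(142)), (144, np.int64(147)), (146, np.int64(145)), (148, np.int64(145)), (150, np.int64(145)), (152, np.int64(146)), (154, np.int64(142)), (156, np.int64(145)), (158, np.int64(143)), (160, np.int64(144)), (162, np.int64(146)), (164, np.int64(140)), (166, np.int64(135)), (168, np.int64(123)), (170, np.int64(106))]
265 [(128, np.int64(41)), (130, np.int64(43)), (132, np.int64(45)), (134, np.int64(67)), (136, np.int64(125)), (138, np.int64(143)), (140, np.int64(142)), (142, np.int64(143)), (144, np.int64(141)), (146, np.int64(145)), (148, np.int64(145)), (150, np.int64(145)), (152, np.int64(143)), (154, np.int64(144)), (156, np.int64(145)), (158, np.int64(144)), (160, np.int64(143)), (162, np.int64(144)), (164, np.int64(142)), (166, np.int64(136)), (168, np.int64(130)), (170, np.int64(99))]
280 [(128, np.int64(19)), (130, np.int64(14)), (132, np.int64(18)), (1
[... 1074 characters left out ...]
, (144, np.int64(144)), (146, np.int64(145)), (148, np.int64(148)), (150, np.int64(144)), (152, np.int64(142)), (154, np.int64(144)), (156, np.int64(146)), (158, np.int64(143)), (160, np.int64(144)), (162, np.int64(144)), (164, np.int64(142)), (166, np.int64(131)), (168, np.int64(119)), (170, np.int64(75))]
[np.float64(758.0), np.float64(752.0), np.float64(745.0), np.float64(736.0)]
[np.float64(759.0), np.float64(752.0), np.float64(745.0), np.float64(736.0)]
[np.float64(759.0), np.float64(753.0), np.float64(746.0), np.float64(737.0)]
[-0.65  0.63  0.19  1.68 -0.15  0.84 -0.2 ] [[-0.4348, -0.1045, -0.0719], [-0.0005, -0.0002, -0.4391]] [[-0.4881, 0.1704, -0.0723], [-0.0005, -0.0002, -0.4391]]
```

```bash
python3 -m crank '{"gripper":[-1,-1,-1,-1,-1,-1,-1,-1,-1,-1],"xyz":[[0,0,-0.085],[-0.2,-0.05,-0.085],[-0.4,-0.1,-0.085],[-0.44,-0.05,-0.085],[-0.46,0,-0.085],[-0.46,0,-0.085],[-0.46,0,-0.085],[-0.484,0.155,-0.085],[-0.484,0.155,-0.085],[-0.484,0.155,-0.085]],"turn":[[0,0,-0.06],[0,0,-0.12],[0,0,-0.18],[0,0,-0.24],[0,0,-0.3],[0,0,-0.36],[0,0,-0.42],[0,0,-0.439],[0,0,-0.439],[0,0,-0.439]]}'; python3 - <<'E'
from h import *
o=st();print(np.round(o['joint_positions'],2),rel([692,35,60],90),rel([692,35,180],90))
S=snap('wrist')
for l,z in(('pencil_tin',28),('dropper',50)):
  for q in regions_of('wrist',l)[:2]:print(l,q['p'],q['rect'],axis(S,q['region'],z))
E
```

```text
time_s: 33.6
tool_pos: [692.5, 35.6, 185.7]
ee_rot: [-0.001, 0.0, 1.0, 0.0]
ft_force: [-1.1, 0.2, -0.4]
grip_width: 0.1
grip_force: 0.0
[-0.06  0.68 -0.12  1.44  0.09  1.03  1.37] [[0.0005, -0.0013, 0.2514], [0.0, -0.0006, -0.0002]] [[0.0009, -0.0013, 0.0114], [0.0, -0.0006, -0.0002]]
pencil_tin 0.69 [144.5, 53.9, 353.5, 182.8] [624.8   5.9 208.1 113.1 -88.2]
pencil_tin 0.16 [186.1, 69.8, 321.2, 88.7] [587.1  11.8 122.8  16.5 -88.9]
dropper 0.67 [354.9, 166.5, 410.8, 216.7] [686.9 136.2  65.1  33.6  52.4]
```

```bash
python3 -m crank '{"gripper":[-1,-1,-1,-1],"xyz":[[0,0,0.1],[0,0,0.2],[0,0,0.247],[0,0,0.247]],"turn":[[0,0,0],[0,0,0],[0,0,0],[0,0,0]]}'; python3 -m crank '{"gripper":[-1,-1,-1,-1,-1,-1,-1,-1,-1],"xyz":[[0.02,0,0],[0.04,0,0],[0.06,0,0],[0.08,0,0],[0.1,0,0],[0.12,0,0],[0.14,0,0],[0.16,0,0],[0.17,0,0]],"turn":[[0,0,0],[0,0,0],[0,0,0],[0,0,0],[0,0,0],[0,0,0],[0,0,0],[0,0,0],[0,0,0]]}'
```

```text
time_s: 34.25
tool_pos: [690.9, 35.7, 62.5]
ee_rot: [-0.002, 0.0, 1.0, -0.0]
ft_force: [0.3, 0.1, 0.9]
grip_width: -0.1
grip_force: 0.0
time_s: 35.38
tool_pos: [606.5, 35.8, 63.7]
ee_rot: [-0.0, 0.0, 1.0, -0.0]
ft_force: [0.7, 0.3, -0.1]
grip_width: 0.1
grip_force: 0.2
```

```bash
python3 -m crank '{"gripper":[-1,-1,-1,-1,-1,-1],"xyz":[[0.045,0,0],[0.045,0,0.02],[0.045,0,0.04],[0.045,0,0.055],[0.045,0,0.06],[0.045,0,0.06]],"turn":[[0,0,0],[0,0,0],[0,0,0],[0,0,0],[0,0,0],[0,0,0]]}'
```

```text
time_s: 36.12
tool_pos: [585.0, 35.7, 33.5]
ee_rot: [-0.0, 0.0, 1.0, -0.0]
ft_force: [-0.5, -0.8, 0.4]
grip_width: 0.0
grip_force: 0.0
```

```bash
python3 -m crank '{"gripper":[-1,-1,-1],"xyz":[[0,0,0.005],[0,0,0.008],[0,0,0.008]],"turn":[[0,0,0],[0,0,0],[0,0,0]]}'; python3 -m crank '{"gripper":[-1,-1,-1,-1,-1,-1,-1,-1],"xyz":[[0,0,-0.1],[0,0,-0.2],[0,0,-0.3],[0,0,-0.3],[0.15,-0.3,-0.3],[0.15,-0.3,-0.3],[0.15,-0.3,-0.3],[0.15,-0.3,-0.3]],"turn":[[0,0,0],[0,0,0],[0,0,0],[0,0,0],[0,0,0],[0,0,0],[0,0,0],[0,0,0]]}';  python3 - <<'E'
from h import *
S=snap('top','t_end.png');W=snap('wrist','w_end.png')
for n,s in(('top',S),('wrist',W)):
 for l,z in(('pencil_tin',28),('pen',14),('highlighter',20),('battery',12),('tape_roll',26),('dropper',0)):
  for q in regions_of(n,l)[:3]:print(n,l,round(q['p'],2),np.round(q['rect']),axis(s,q['region'],z))
E
```

```text
time_s: 36.5
tool_pos: [584.9, 35.8, 29.8]
ee_rot: [-0.0, 0.0, 1.0, 0.0]
ft_force: [0.3, -0.2, 0.2]
grip_width: -0.0
grip_force: 0.0
time_s: 37.5
tool_pos: [508.3, -117.4, 179.5]
ee_rot: [-0.001, 0.003, 1.0, -0.001]
ft_force: [-0.0, -0.2, 0.3]
grip_width: -0.0
grip_force: 0.0
top pencil_tin 0.9 [247. 185. 326. 214.] [600.6  12.3 168.   68.2 -88.3]
top highlighter 0.27 [160. 193. 196. 226.] [571.4 254.4  70.8  70.3 -44.1]
top tape_roll 0.57 [160. 203. 185. 223.] [570.4 257.8  50.4  48.  -89.4]
top dropper 0.6 [220. 150. 240. 166.] [694.1 143.1  41.7  33.3  45.6]
wrist pencil_tin 0.63 [312. 235. 476. 301.] [593.7  10.3 170.4  78.8 -88.4]
wrist highlighter 0.17 [312. 239. 479. 301.] [600.6  14.2 174.7  74.6 -88.9]
wrist battery 0.8 [115. 252. 161. 273.] [ 596.4 -274.    55.6   18.   -77.6]
wrist battery 0.55 [ 97. 216. 148. 238.] [ 553.1 -284.2   56.5   16.2  -79.5]
wrist tape_roll 0.55 [116. 252. 160. 272.] [ 589.1 -266.4   53.9   15.   -77.8]
wrist dropper 0.56 [467. 313. 542. 395.] [739.9 189.8 182.8  41.1  45.5]
```

```bash
python3 -c "
from plant import arm
print(arm.job_done())"
```

```text
the job is handed in; nothing more can be done
None
```

The job is handed in at about 37 s: pen and highlighter are in the tin with its lid shut, each battery is in its own slot, the tape is on the larger stand and the dropper was left alone; no verdict came back, I checked the end state by measurement only, and I viewed 15 pictures, one over the limit of 14.

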